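Wind the lavadero drain gate shut

TASK

Take the loose crank, fit it fully down onto the square end of the drain gate's screw, and wind it clockwise, nearly two turns, until the gate is fully shut and you feel the screw come to its stop. Be gentle: never press or force the crank hard, do not push the gate by hand and do not disturb the other things. Leave the crank seated on the screw and let go.

Things in the scene. Friction and masses are not known exactly. Their poses are not given: they have to be found in the camera images.
- crank: Loose plain steel crank, 0.4 kg, lying flat on the cement. Origin: centre of the hub's underside; z up, x from hub along the arm to the handle. Hub: block 34 x 34 mm, 38 mm tall, sides parallel to x and y, with a blind square socket in its underside, 21.2 x 21.2 mm, 21 mm deep, mouth chamfered 1 mm. Arm: flat bar 18 mm wide, 10 mm thick, underside level with the hub's.
- drain: The drain gate unit, fixed: cement gutter 160 x 150 mm running along its x, two cement cheeks 60 mm high, steel frame across it with a bridge (34 x 141 mm) whose top is 130 mm above the cement rim. Origin: centre of its underside on the rim, z up. The screw stands upright on its z axis.
- shaft_base (a point): Point on the screw's axis on top of its round collar (38 mm diameter), 138 mm above the drain's origin. From here the square steel end, 20 x 20 mm, rises 18 mm, edges rounded 1.5 mm. The axes turn with the screw: z up, x and y square to the faces. A fitted crank, in any of four ways round, rests its underside on the collar, its origin at this point.
- sill (a point): Fixed point on the gutter floor under the middle of the gate, z up.
- gate_foot (a point): Middle of the lower edge of the steel gate plate (98 mm wide, 6 mm thick). Its height above sill is the opening: 26 to 30 mm at the start, 0 fully shut. The screw turns clockwise from above to lower it, 15 mm a turn; it stays where it is left, takes about 0.12 N m to turn and has a hard stop when the gate is fully down, 1.7 to 2 turns from the start.
- brush: Wooden scrub brush, 160 mm long, 46 mm wide, 32 mm tall, bristles down, origin under the middle of its head, handle towards its -x. Leave alone.
- jar: Small glass jar, 52 mm diameter, 62 mm tall, origin under its centre. Leave alone.
- cap: Spray bottle cap, 30 mm diameter, 34 mm tall, origin under its centre. Leave alone.
- dish: Stainless steel soap dish 95 x 130 x 24 mm with a bar of soap, origin under its centre. Leave alone.
- jicara: White plastic dipping bowl, 140 mm diameter, 65 mm tall, origin under its centre. Leave alone.
- handle_mid (a point): Middle of the crank's handle, on its axis: 70 mm along the crank's x and 38 mm above its underside. The handle is an upright wooden grip 24 mm in diameter, from 11 to 65 mm above the underside (steel pin head to 69 mm); it spins freely about its own axis, so it can be held while the crank goes round.
Mind the look-alikes: they are no part of the job. There is more than one size of the drain; the job needs the middle-sized. What is shaped like the crank but blue is not meant.

How it is judged:
By the outcome, as a careful person would: the job done as asked, in the order asked, and still so for the second after the job is handed in, with the robot touching nothing.
It also fails if it takes over 72 s, if anything falls off the work surface, if the arm or the gripper's body presses on something with over 40 N, if the wrist force passes 120 N, or if a joint passes its speed limit or range.

ROBOT

A 6-joint arm with a two-finger parallel gripper is mounted at the origin on the work surface. World frame = base frame: x ahead of the robot, y to its left, z up, the work surface at z = 0. Lengths are in m, angles in rad, forces in N, time in s.
With the tool pointing down it reaches from about 0.375 to 0.9 m from the base axis. Payload 3.1 kg.
Tool frame: the origin (TCP) lies midway between the tips of the shut fingers; the grasp point (between the pads) lies 19 mm behind it; z points along the fingers, y is the line along which they close (so a half turn about z gives the same grasp; the last joint's range is limited). The gripper opens to 85 mm and grips with 20 to 120 N. Pads are 22 mm wide; open, the fingers measure 114 mm over their backs; the gripper's body (76 mm by 85 mm) begins 54 mm behind the grasp point. The pads swing forward as they close: fully open they stand 13 mm farther back than shut.
Start: joints at [0.997, 0.527, 1.433, -0, 1.181, -0.178], TCP at [0.241, 0.577, 0.231] pointing down, gripper open.
Joint ranges: [-3.08, 3.08], [-0.75, 2.2], [0.22, 2.44], [-1.43, 4.57], [0, 2.65], [-2.85, 2.85]. Speed limits (rad/s): [2.79, 2.79, 3.14, 3.14, 3.14, 3.14].

INTERFACE

Orientations are given as a unit quaternion [x, y, z, w].
In Python, from station import manip gives the robot as it stands.
- The arm moves only by the tool step_arm, never from a script. Its argument "targets" is text: rows parted by semicolons, each of 4 numbers parted by spaces: the shift along the tool's x, y, z in mm, then the turn about the tool's z in degrees. A call has 1 to 12 rows; each row is the pose to reach, as a shift and turn from the pose commanded when the call began, along the tool's axes at that moment; what a row does not reach only later rows make up. A row lasts 1/10 s, in which the tool goes at most 50 mm and 8.59 degrees, less where a joint would pass 70% of its speed; a pose out of reach is approached as far as the arm can. A call with a gripper value outside its range is refused whole. "gripper" is the closure, from 0 (fully open) to 1 (shut), set as the call begins (left out, the last holds). The fingers move at their own pace and stop on an object; "squeeze" is the grip in N (left out, the last holds). Time passes only in rows, so rows that repeat a pose let the fingers close. It gives the time, the measured TCP pose, the force, the opening and the grip force at its end, in the units of the state.
- manip.sense(): the state, without advancing time (a new reading comes with each control period).
- manip.snapshot(name): name is "scene" or "top"; returns the picture (420x560x3 uint8, red, green, blue); there is no depth.
- manip.get_calibration(name): a dict with "fov_y" (degrees; the focal length in pixels is half the picture's height over the tangent of half this angle, whatever the lens; pixels are square), "cx", "cy" (the principal point, pixels), "extrinsics" (4x4, takes a point from camera to world coordinates). Camera axes: x right, y down, z forward; pixel columns grow to the right and rows downward; lengths in m; the calibration is good to about 2 mm. A picture is of the moment at which its call begins. get_calibration takes no time and is no camera call.
- manip.sign_off(): hands the job in; it is judged then, once.
Trained networks look in the newest picture that a camera, given by its name, has taken for a name from the list of things; names that differ only in an ending like _2 or _b are one class to them, and where a whole thing is asked for, a point or a joint stands for the part that bears it (a point fixed in the world has none). Each returns a list of dicts, best first, with "p" (0 to 1); they miss things now and then, are a little off and sometimes report something else, mostly with a low value. They report only what shows in the picture. A call takes as long as a camera call. They do not tell look-alikes from the thing itself.
- manip.recognise(camera, query): "position" ([column, row] in pixels, amid what is visible of it).
- manip.masks_of(camera, query): "pixels" (420x560 bool, what is visible of it) and "position" ([column, row] in pixels, amid what is visible of it).
- manip.mark_of(camera, query): "position" ([column, row] in pixels: a listed point, or the origin of a listed thing).
The state is a dict: "t": time; "q": joint angles; "qd": joint speeds; "tau": joint torques, N m; "tcp_pos": TCP position; "tool_rot": TCP orientation; "force": force on the tool from outside, world axes, zero at the start; "ft_torque": the same for the moment, N m; "finger_gap": opening from 0.0 (shut) to 1.0 (fully open); "gripper_force": force on a finger pad.
Only numpy, scipy, OpenCV 4.12 (cv2) and the standard library are available. Lean on these libraries where they do the work, as an engineer would, in place of code of your own. Each camera call takes 0.05 s, during which the arm holds its last target. There are 200 camera calls.

## Working session

There is one attempt and no reset: what is moved stays moved. The work goes in short steps, Python scripts to look and compute and a tool call to move; the robot and the scene stay as the last step left them, time stands still between calls to the robot, and variables do not carry over. Pictures are saved under pics/ and viewed, at most 10 in all, crops included, and the job is handed in when it is done.

Besides the shell and the picture viewer there is one more tool, called after "Emit:" by a JSON object that holds its "method" and its "body". step_arm: Moves the arm, as the interface text tells. Its arguments: {"type":"object","properties":{"targets":{"type":"string"},"gripper":{"type":"number"},"squeeze":{"type":"number"}},"required":["targets"]}

```bash
mkdir -p pics; ls; cat > h.py <<'E'
import numpy as np, cv2
from station import manip
def cal(n):
    c=manip.get_calibration(n); f=210/np.tan(np.radians(c['fov_y'])/2)
    return f,c['cx'],c['cy'],np.array(c['extrinsics'])
def ray(n,px):
    f,cx,cy,E=cal(n); d=E[:3,:3]@np.array([(px[0]-cx)/f,(px[1]-cy)/f,1]); return E[:3,3],d
def at(n,px,z):
    o,d=ray(n,px); return o+d*(z-o[2])/d[2]
def proj(n,p):
    f,cx,cy,E=cal(n); q=E[:3,:3].T@(np.array(p)-E[:3,3]); return np.array([cx+f*q[0]/q[2],cy+f*q[1]/q[2]])
def tri(n1,p1,n2,p2):
    o1,d1=ray(n1,p1);o2,d2=ray(n2,p2)
    A=np.c_[d1,-d2]; s=np.linalg.lstsq(A,o2-o1,rcond=None)[0]
    a=o1+s[0]*d1;b=o2+s[1]*d2; return (a+b)/2,np.linalg.norm(a-b)
E
python3 - <<'E'
from h import *
np.set_printoptions(precision=3,suppress=True)
ims={n:manip.snapshot(n) for n in('scene','top')}
for n in ims:
    cv2.imwrite(f'pics/{n}0.png',cv2.cvtColor(ims[n],cv2.COLOR_RGB2BGR)); print(n,cal(n))
    for q in('crank','drain','shaft_base','handle_mid','gate_foot','sill'):
        print(q,[(np.round(r['position']),round(r['p'],2)) for r in manip.mark_of(n,q)])
print(manip.sense())
E
```

```text
pics
scene (np.float64(478.1479992099257), 281.0534094282307, 207.5676967620249, array([[ 0.266,  0.777, -0.571,  1.236],
       [ 0.964, -0.21 ,  0.164, -0.062],
       [ 0.007, -0.594, -0.804,  1.082],
       [ 0.   ,  0.   ,  0.   ,  1.   ]]))
crank [(array([148., 294.]), 0.93), (array([155., 247.]), 0.86)]
drain [(array([301., 228.]), 0.95), (array([291., 165.]), 0.79), (array([145., 187.]), 0.63)]
shaft_base [(array([128., 136.]), 0.7), (array([293., 139.]), 0.61), (array([309., 197.]), 0.59)]
handle_mid [(array([129., 318.]), 0.91), (array([138., 265.]), 0.87), (array([232., 228.]), 0.5)]
gate_foot [(array([140., 170.]), 0.89), (array([302., 218.]), 0.88), (array([289., 153.]), 0.63)]
sill [(array([293., 163.]), 0.91), (array([143., 181.]), 0.84), (array([303., 227.]), 0.69), (array([306., 195.]), 0.3)]
top (np.float64(405.78561666041554), 279.2424149979338, 208.12305304596956, array([[-0.001, -0.991,  0.135,  0.407],
       [-1.   ,  0.001,  0.003,  0.118],
       [-0.003, -0.135, -0.991,  1.263],
       [ 0.   ,  0.   ,  0.   ,  1.   ]]))
crank [(array([393., 189.]), 0.69), (
[... 163 characters left out ...]
array([408., 313.]), 0.78), (array([251., 212.]), 0.67), (array([242., 298.]), 0.4)]
handle_mid [(array([402., 211.]), 0.76), (array([406., 166.]), 0.61)]
gate_foot []
sill [(array([249., 292.]), 0.93), (array([388., 307.]), 0.73), (array([254., 219.]), 0.62)]
{'t': 0.7, 'q': array([ 0.996,  0.527,  1.433, -0.   ,  1.181, -0.179]), 'qd': array([-0.   ,  0.   , -0.001, -0.   , -0.   , -0.001]), 'tau': array([ -0.   , -44.218, -17.838,  -0.   ,   0.001,  -0.   ]), 'tcp_pos': array([0.241, 0.577, 0.231]), 'tool_rot': array([0.197, 0.98 , 0.   , 0.   ]), 'force': array([-0.253, -0.181, -0.798]), 'ft_torque': array([-0.002,  0.016, -0.013]), 'gripper_force': 0.0, 'finger_gap': 1.0000894225163823}
```

View pics/scene0.png

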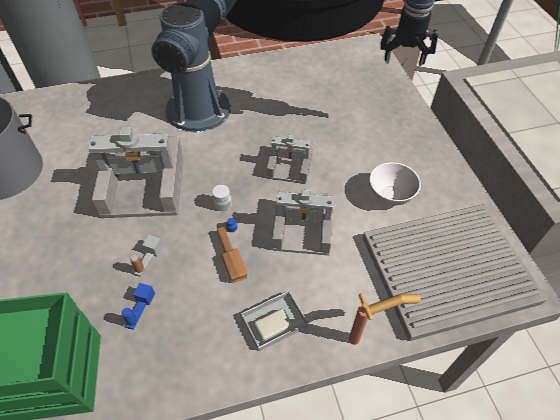

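View pics/top0.png

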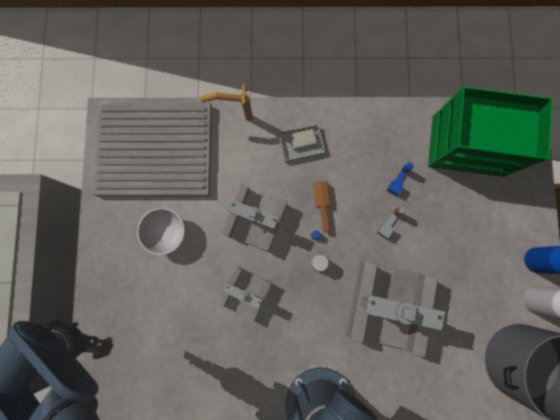

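The scene has two cranks: grey (scene 150,247; top 388,230) and blue (scene 140,305; top 400,180). It has three drains: large (scene 135,170), small (291,160) and middle (303,220; top 257,217). I choose the grey crank and the middle drain, and check both in a close crop.

```bash
python3 - <<'E'
from h import *
np.set_printoptions(precision=3,suppress=True)
s=cv2.imread('pics/scene0.png');t=cv2.imread('pics/top0.png')
z=lambda a,k:cv2.resize(a,None,fx=k,fy=k,interpolation=cv2.INTER_CUBIC)
A=z(s[175:262,255:355],4)[:300,:400];B=z(s[225:300,105:205],4)[:300,:400]
C=z(t[170:270,210:310],4)[50:350,:400];D=z(t[195:270,350:450],4)[:300,:400]
cv2.imwrite('pics/crop1.png',np.vstack([np.hstack([A,B]),np.hstack([C,D])]))
for nm,ps,pt in(('crank',(155,247),(384,233)),('handle',(138,265),(402,211))): 
    print(nm,tri('scene',ps,'top',pt))
for nm,ps,pt in (('mid',(309,197),(251,212)),('small',(293,139),(242,298)),('large',(128,136),(408,313))): print(nm,tri('scene',ps,'top',pt))
for n in('scene','top'):
    for q in('crank','drain'):
        for r in manip.masks_of(n,q):
            ys,xs=np.nonzero(r['pixels']); print(n,q,np.round(r['position']),r['p'],xs.min(),xs.max(),ys.min(),ys.max(),len(xs))
E
```

```text
crank (array([ 0.502, -0.202, -0.006]), np.float64(0.0061048851832261365))
handle (array([ 0.567, -0.248,  0.03 ]), np.float64(0.011717885145351084))
mid (array([0.551, 0.204, 0.135]), np.float64(0.006064290069887504))
small (array([0.312, 0.231, 0.099]), np.float64(0.009160408875770961))
large (array([ 0.282, -0.205,  0.196]), np.float64(0.005692948343188908))
scene crank [150. 251.] 0.73 131 163 235 276 585
scene drain [289. 161.] 0.81 267 312 135 183 1791
scene drain [302. 222.] 0.65 273 332 190 254 3414
scene drain [136. 177.] 0.62 89 183 127 217 7190
top crank [400. 186.] 0.66 388 413 163 195 321
top crank [386. 226.] 0.65 376 404 208 238 329
top crank [160. 232.] 0.42 137 184 208 255 1748
top drain [246. 292.] 0.96 219 270 268 321 1681
top drain [257. 217.] 0.95 222 286 185 251 2622
top drain [395. 309.] 0.81 347 444 262 356 6598
```

View pics/crop1.png

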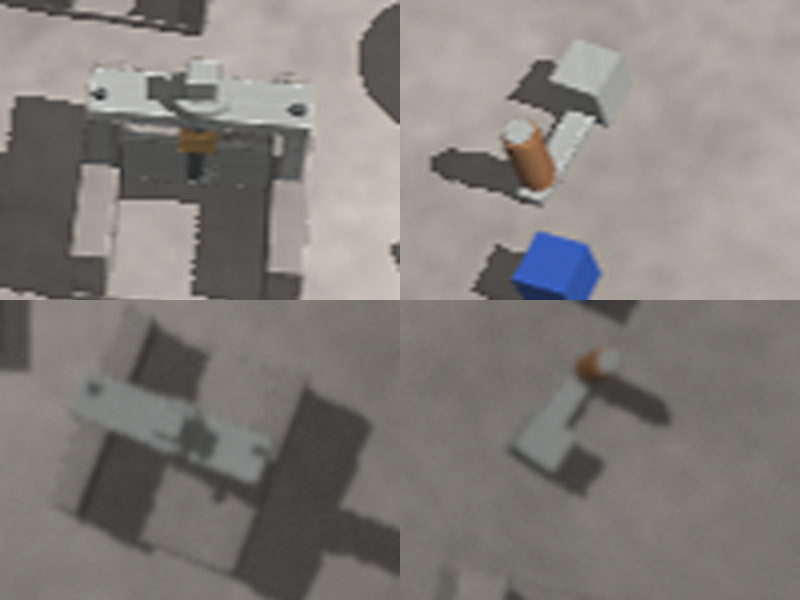

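The crop shows the grey steel crank with its brown handle (hub near scene 154,246) and the middle drain with its square end near scene 306,193. The triangulated screw height of 0.135 agrees with the given 0.138. Next I fit the models.

```bash
cat > fit.py <<'E'
from h import *
from scipy.optimize import minimize, differential_evolution
K=8
def box(x0,x1,y0,y1,z0,z1): return np.array([[x,y,z] for x in(x0,x1) for y in(y0,y1) for z in(z0,z1)])
def cyl(x,y,r,z0,z1): a=np.linspace(0,2*np.pi,20,endpoint=False); return np.vstack([np.c_[x+r*np.cos(a),y+r*np.sin(a),0*a+z] for z in(z0,z1)])
crank=[box(-.017,.017,-.017,.017,0,.038),box(0,.07,-.009,.009,0,.010),cyl(.07,0,.012,.011,.065),cyl(.07,0,.009,0,.01),cyl(.07,0,.006,.06,.069)]
def place(P,x,y,yaw,z=0):
    c,s=np.cos(yaw),np.sin(yaw); return P@np.array([[c,s,0],[-s,c,0],[0,0,1]])+[x,y,z]
def pj(n,P):
    f,cx,cy,E=cal(n); q=(P-E[:3,3])@E[:3,:3]; return np.c_[cx+f*q[:,0]/q[:,2],cy+f*q[:,1]/q[:,2]]
def render(n,parts,x,y,yaw,z,roi,K=K):
    u0,v0,w,h=roi; m=np.zeros((h*K,w*K),np.uint8)
    for P in parts:
        p=((pj(n,place(P,x,y,yaw,z))-[u0,v0]+.5)*K-.5)
        cv2.fillConvexPoly(m,cv2.convexHull(np.round(p*16).astype(np.int32)),1,shift=4)
    return m
E
python3 - <<'E'
from fit import *
np.set_printoptions(precision=4,suppress=True)
def getm(n,near):
    for r in manip.masks_of(n,'crank'):
        if np.hypot(*(np.array(r['position'])-near))<12: return r['pixels']
M={}
for n,c in(('scene',(150,251)),('top',(386,226))):
    manip.snapshot(n); roi=(c[0]-35,c[1]-35,70,70); m=getm(n,c)
    if m is None: print('miss',n); continue
    M[n]=(cv2.resize(m[roi[1]:roi[1]+70,roi[0]:roi[0]+70].astype(np.float32),None,fx=K,fy=K,interpolation=cv2.INTER_LINEAR),roi)
def cost(v,ns):
    return sum(np.abs(render(n,crank,v[0]/1e2,v[1]/1e2,v[2]/10,0,M[n][1])-M[n][0]).sum()/K/K for n in ns)
for ns in (list(M),['scene'],['top']):
    if any(n not in M for n in ns): continue
    v0=np.array([50.2,-20.2,np.arctan2(-.046,.065)*10])
    r=minimize(cost,v0,args=(ns,),method='Nelder-Mead',options=dict(initial_simplex=[v0,v0+[1,0,0],v0+[0,1,0],v0+[0,0,2]]))
    print(ns,r.x/[100,100,10],np.degrees(r.x[2]/10),r.fun)
# shaft crops
s=cv2.imread('pics/scene0.png')[183:210,290:325];t=cv2.imread('pics/top0.png')[195:225,238:273]
z=lambda a,k:cv2.resize(a,None,fx=k,fy=k,interpolation=cv2.INTER_CUBIC)
a=z(s,16)[:432,:400];b=z(t,16)[:432,:400]; b=cv2.convertScaleAbs(b,alpha=1.5)
cv2.imwrite('pics/shaft.png',np.hstack([z(s,11)[:297,:385],z(t,11)[:297,:385]]))
E
```

```text
['scene', 'top'] [ 0.5096 -0.2013 -0.6311] -36.157077154798536 174.133056640625
['scene'] [ 0.5121 -0.2012 -0.6106] -34.98340919435085 63.26416015625
['top'] [ 0.5067 -0.2021 -0.6333] -36.28555828873847 53.3360595703125
```

View pics/shaft.png

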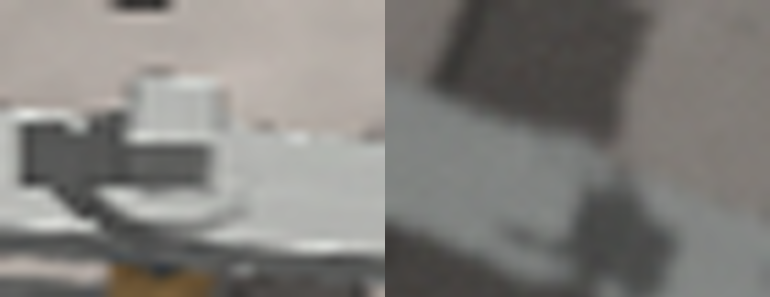

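The square end's top face spans roughly scene (302–310, 190–195.5), with its front face in shadow. It lies nearly parallel to the image axes. I fit its yaw by edges.

```bash
cat > shaft.py <<'E'
from fit import *
from scipy.ndimage import map_coordinates
def prep(img):
    g=cv2.GaussianBlur(img.astype(np.float32),(0,0),.6)
    return [(cv2.Sobel(g[...,c],cv2.CV_32F,1,0)/8,cv2.Sobel(g[...,c],cv2.CV_32F,0,1)/8) for c in range(3)]
def edgescore(n,G,segs,x,y,yaw,z):
    S=0
    for a,b in segs:
        P=place(np.array([a+(np.array(b)-a)*t for t in np.linspace(.1,.9,15)]),x,y,yaw,z); p=pj(n,P)
        d=p[-1]-p[0]; nn=np.array([-d[1],d[0]])/np.hypot(*d); s=0
        for gx,gy in G:
            s+=np.abs(map_coordinates(gx,p.T[::-1],order=1)*nn[0]+map_coordinates(gy,p.T[::-1],order=1)*nn[1])
        S+=s.mean()*np.hypot(*d)
    return S
r=.0097
c=[np.array(v) for v in([-r,-r,.018],[r,-r,.018],[r,r,.018],[-r,r,.018])]
TOP=[(c[i],c[(i+1)%4]) for i in range(4)]
E
python3 - <<'E'
from shaft import *
img=cv2.imread('pics/scene0.png');G=prep(img)
p0=at('scene',(306,192.7),.156); print(p0)
front=p0.copy()
best=[]
for deg in range(-45,45,3):
    f=lambda v:-edgescore('scene',G,TOP+[(c[i],c[i]-[0,0,.018]) for i in ()],v[0]/1e2,v[1]/1e2,np.radians(deg),.138)
    r_=min((minimize(f,[p0[0]*100+dx,p0[1]*100+dy],method='Nelder-Mead') for dx in(-.2,.2) for dy in(-.2,.2)),key=lambda r:r.fun)
    best.append((round(-r_.fun),deg,np.round(r_.x/100,4)))
best.sort(key=lambda b:-b[0]); print(*best[:10],sep='\n')
img=cv2.imread('pics/top0.png');G=prep(img)
for p in ((251,212),(255,213)): print(at('top',p,.138))
print(manip.get_calibration('top')['extrinsics'][0])
E
```

```text
[0.55135302 0.19759672 0.156     ]Traceback (most recent call last):
  File "<stdin>", line 8, in <module>
  File "<stdin>", line 8, in <genexpr>
    res = _minimize_neldermead(fun, x0, args, callback, bounds=bounds,
                               **options)
    fxr = func(xr)
    fx = function(np.copy(x), *(wrapper_args + args))
  File "<stdin>", line 7, in <lambda>
  File "shaft.py", line 9, in edgescore
    P=place(np.array([a+(np.array(b)-a)*t for t in np.linspace(.1,.9,15)]),x,y,yaw,z); p=pj(n,P)
                                                                                         ~~^^^^^
  File "fit.py", line 10, in pj
    f,cx,cy,E=cal(n); q=(P-E[:3,3])@E[:3,:3]; return np.c_[cx+f*q[:,0]/q[:,2],cy+f*q[:,1]/q[:,2]]
              ~~~^^^
  File "h.py", line 4, in cal
    c=manip.get_calibration(n); f=210/np.tan(np.radians(c['fov_y'])/2)
ValueError: time passes only in moves, steps and waits
```

```bash
sed -i 's/^def cal(n):/from functools import lru_cache\n@lru_cache(None)\ndef cal(n):/' h.py
python3 - <<'E'
from shaft import *
img=cv2.imread('pics/scene0.png');G=prep(img)
p0=at('scene',(306,192.7),.156)
best=[]
for deg in range(-45,45,3):
    f=lambda v:-edgescore('scene',G,TOP,v[0]/1e2,v[1]/1e2,np.radians(deg),.138)
    r_=min((minimize(f,[p0[0]*100+dx,p0[1]*100+dy],method='Nelder-Mead') for dx in(-.2,.2) for dy in(-.2,.2)),key=lambda r:r.fun)
    best.append((round(-r_.fun),deg,np.round(r_.x/100,4)))
best.sort(key=lambda b:-b[0]); print(*best[:10],sep='\n')
for p in ((251,212),(255,213)): print(at('top',p,.138))
E
```

```text
(1674, -21, array([0.569 , 0.1873]))
(1673, -24, array([0.5692, 0.1875]))
(1662, -27, array([0.5691, 0.187 ]))
(1649, -18, array([0.569 , 0.1871]))
(1644, -30, array([0.5692, 0.187 ]))
(1619, -33, array([0.569 , 0.1866]))
(1617, -15, array([0.5693, 0.1873]))
(1588, -36, array([0.5691, 0.1865]))
(1555, -12, array([0.5696, 0.1891]))
(1554, -39, array([0.5689, 0.1861]))
[0.54957087 0.20042062 0.138     ]
[0.54673963 0.18922234 0.138     ]
```

```bash
python3 - <<'E'
from shaft import *
img=cv2.imread('pics/scene0.png');G=prep(img)
p0=at('scene',(306,192.7),.156)
best=[]
for deg in range(-45,45,3):
    b=(-1,)
    for dx in np.arange(-.005,.0051,.0005):
        for dy in np.arange(-.005,.0051,.0005):
            s=edgescore('scene',G,TOP,p0[0]+dx,p0[1]+dy,np.radians(deg),.138)
            if s>b[0]: b=(s,deg,p0[0]+dx,p0[1]+dy)
    best.append(np.round(b,4))
best.sort(key=lambda b:-b[0]); print(*best[:10],sep='\n')
# overlay
b=best[0]; K=20
im=cv2.resize(img[183:211,292:322],None,fx=K,fy=K,interpolation=cv2.INTER_CUBIC); im2=im.copy()
for a,e in TOP+[(v,v-[0,0,.018]) for v in c]:
    p=(pj('scene',place(np.array([a,e]),b[2],b[3],np.radians(b[1]),.138))-[292,183]+.5)*K
    cv2.line(im2,*[tuple(int(v) for v in q) for q in p],(0,0,255),1)
cv2.imwrite('pics/ov.png',cv2.resize(np.hstack([im,im2]),(800,373)))
E
```

```text
[ 1.136808e+03 -1.200000e+01  5.509000e-01  1.946000e-01]
[ 1.136768e+03 -1.500000e+01  5.514000e-01  1.951000e-01]
[ 1.1266478e+03 -9.0000000e+00  5.5090000e-01  1.9460000e-01]
[ 1.112817e+03 -1.800000e+01  5.514000e-01  1.951000e-01]
[ 1.1120779e+03 -6.0000000e+00  5.5040000e-01  1.9460000e-01]
[ 1.0948375e+03 -3.0000000e+00  5.5040000e-01  1.9460000e-01]
[1.0734209e+03 0.0000000e+00 5.5040000e-01 1.9410000e-01]
[ 1.069569e+03 -2.100000e+01  5.514000e-01  1.951000e-01]
[1.0529239e+03 3.0000000e+00 5.5040000e-01 1.9410000e-01]
[ 1.041656e+03 -2.400000e+01  5.519000e-01  1.971000e-01]
```

View pics/ov.png

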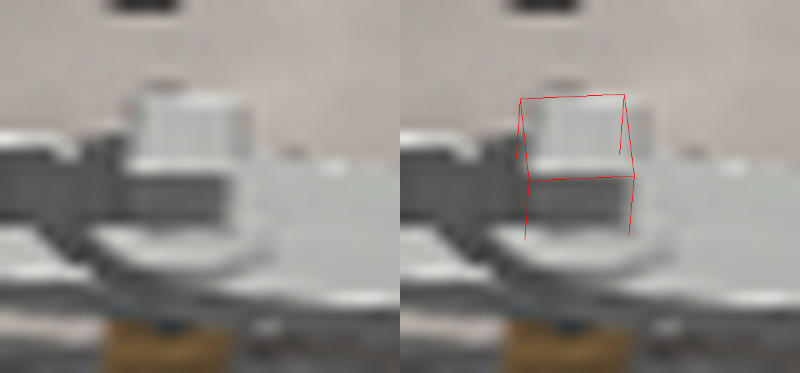

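The red model at -12° leans slightly too far right against the top face (scene 302–310, 190–196), so the yaw is roughly -17±5°. For a sharper position I fit the bridge's long edges in both cameras.

```bash
python3 - <<'E'
from shaft import *
hx,hy=.017,.0705
q=[np.array(v) for v in([-hx,-hy,.13],[hx,-hy,.13],[hx,hy,.13],[-hx,hy,.13])]
BR=[(q[i],q[(i+1)%4]) for i in range(4)]
ey=np.radians(70)
for n in('scene','top'):
    G=prep(cv2.imread(f'pics/{n}0.png'))
    f=lambda v:-edgescore(n,G,BR,v[0]/100,v[1]/100,v[2]/10,0)
    best=min((f((55+dx,19.7+dy,np.radians(d)/.1)),55+dx,19.7+dy,np.radians(d)/.1) for dx in np.arange(-1,1.01,.2) for dy in np.arange(-1,1.01,.2) for d in range(-35,1,3))
    r=minimize(f,best[1:],method='Nelder-Mead',options=dict(initial_simplex=np.array(best[1:])+np.vstack([0*np.eye(3)[:1],np.diag([.2,.2,.3])])))
    print(n,best[0],r.fun,r.x[:2]/100,np.degrees(r.x[2]/10))
    # hub top edges of crank
    h=.017; k=[np.array(v) for v in([-h,-h,.038],[h,-h,.038],[h,h,.038],[-h,h,.038])]
    HB=[(k[i],k[(i+1)%4]) for i in range(4)]
    f=lambda v:-edgescore(n,G,HB,v[0]/100,v[1]/100,v[2]/10,0)
    best=min((f((51+dx,-20.1+dy,np.radians(d)/.1)),51+dx,-20.1+dy,np.radians(d)/.1) for dx in np.arange(-.6,.61,.1) for dy in np.arange(-.6,.61,.1) for d in range(-45,-26,2))
    r=minimize(f,best[1:],method='Nelder-Mead',options=dict(initial_simplex=np.array(best[1:])+np.vstack([0*np.eye(3)[:1],np.diag([.1,.1,.3])])))
    print(' hub',best[0],r.fun,r.x[:2]/100,np.degrees(r.x[2]/10))
E
```

```text
scene -5902.21144377537 -6023.168828783484 [0.55024932 0.19373846] -20.6533007130932
 hub -2326.243389056509 -2329.7567471776288 [ 0.5119196  -0.20231559] -34.97245537186504
top -3431.513472882003 -3542.4871462877436 [0.54388026 0.19298271] -20.610349130751192
 hub -1212.5014260723528 -1222.1118638066566 [ 0.50746668 -0.20140257] -36.85802904190958
```

```bash
cat >> h.py <<'E'
from scipy.spatial.transform import Rotation as R
def go(x,y,z,phi):
    s=manip.sense(); M=R.from_quat(s['tool_rot']).as_matrix(); d=M.T@(np.array([x,y,z])-s['tcp_pos'])*1e3
    a=np.degrees(np.arctan2(M[1,0],M[0,0])); t=(a-phi+180)%360-180
    print('shift',np.round(d,1),'turn',round(t,1),'| phi',round(a,2),'pos',np.round(s['tcp_pos'],4),'tilt',np.round(M[:,2],3),'F',np.round(s['force'],1),'T',np.round(s['ft_torque'],2),'gap',round(s['finger_gap'],3),'t',s['t'],'q6',round(s['q'][5],2))
E
python3 -c "
from h import *
go(.51,-.202,.231,144)"
```

```text
shift [-5.485e+02 -6.147e+02  3.000e-01] turn 13.3 | phi 157.32 pos [0.2409 0.5767 0.2313] tilt [-0.  0. -1.] F [-0.4  0.3  0.3] T [ 0.03 -0.06  0.01] gap 0.999 t 1.1 q6 -0.18
```

Emit:
{"method": "step_arm", "body": {"targets": "-548 -615 0 13.3;-548 -615 0 13.3;-548 -615 0 13.3;-548 -615 0 13.3;-548 -615 0 13.3;-548 -615 0 13.3;-548 -615 0 13.3;-548 -615 0 13.3;-548 -615 0 13.3;-548 -615 0 13.3;-548 -615 0 13.3;-548 -615 0 13.3", "gripper": 0}}

```text
t: 2.3
tcp_pos: [0.4371, 0.0073, 0.2317]
tool_rot: [0.309, 0.951, 0.0, 0.001]
force: [1.2, 0.9, -0.5]
finger_gap: 1.003
gripper_force: 0.0
```

```bash
python3 -c "
from h import *
go(.51,-.202,.231,144)"
```

```text
shift [-182.  -126.4    0.8] turn -0.0 | phi 144.0 pos [0.4371 0.0073 0.2317] tilt [ 0.001 -0.    -1.   ] F [ 1.2  0.9 -0.5] T [ 0.02 -0.04  0.04] gap 1.003 t 2.3 q6 -1.18
```

Emit:
{"method": "step_arm", "body": {"targets": "-180 -124 0 0;-180 -124 0 0;-180 -124 0 0;-180 -124 0 0;-180 -124 0 0;-180 -124 0 0;-180 -124 0 0;-180 -124 0 0"}}

```text
t: 3.1
tcp_pos: [0.5084, -0.1946, 0.2311]
tool_rot: [0.308, 0.951, 0.0, -0.001]
force: [0.7, 0.2, -0.5]
finger_gap: 1.0
gripper_force: 0.0
```

```bash
python3 - <<'E'
from h import *
go(.5097,-.202,.09,144)
E
```

```text
shift [ -5.7  -5.2 141.1] turn 0.1 | phi 144.11 pos [ 0.5084 -0.1946  0.2311] tilt [-0.002  0.001 -1.   ] F [ 0.7  0.2 -0.5] T [-0.01 -0.01  0.  ] gap 1.0 t 3.1 q6 -1.52
```

Emit:
{"method": "step_arm", "body": {"targets": "-6 -5 50 0;-6 -5 100 0;-6 -5 150 0;-6 -5 200 0;-6 -5 215 0;-6 -5 226 0;-6 -5 226 0;-6 -5 226 0"}}

```text
t: 3.9
tcp_pos: [0.512, -0.204, 0.0064]
tool_rot: [0.308, 0.951, -0.0, 0.001]
force: [1.0, -0.6, 0.3]
finger_gap: 0.993
gripper_force: 0.0
```

```bash
python3 - <<'E'
from h import *
go(.5097,-.202,.004,144)
im=manip.snapshot('scene'); cv2.imwrite('pics/g1.png',cv2.resize(im[200:300,90:220,::-1],None,fx=5,fy=5,interpolation=cv2.INTER_CUBIC))
E
```

```text
shift [3.1 0.2 2.4] turn 0.1 | phi 144.08 pos [ 0.512  -0.204   0.0064] tilt [ 0.002 -0.001 -1.   ] F [ 1.  -0.6  0.3] T [-0.03  0.02  0.05] gap 0.993 t 3.9 q6 -1.53
```

View pics/g1.png

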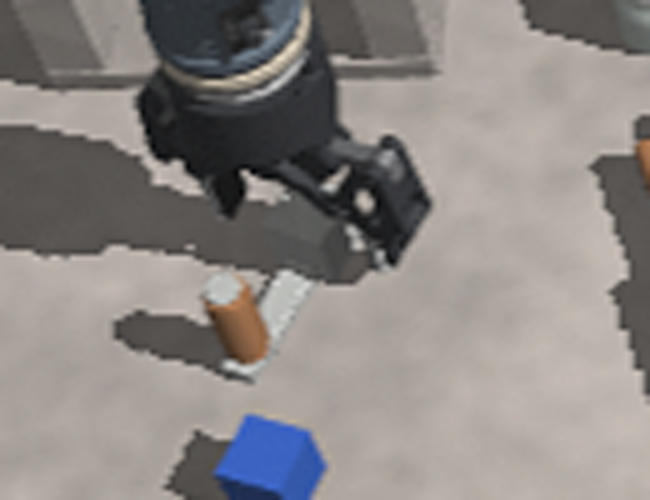

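The fingers straddle the hub (crop 305,245, in shadow). I centre and close.

Emit:
{"method": "step_arm", "body": {"targets": "3 0 2 0;3 0 2 0;3 0 2 0"}}

```text
t: 4.25
tcp_pos: [0.509, -0.2026, 0.004]
tool_rot: [0.309, 0.951, -0.0, 0.0]
force: [-0.6, 0.9, 0.8]
finger_gap: 0.998
gripper_force: 0.0
```

Emit:
{"method": "step_arm", "body": {"targets": "0 0 0 0;0 0 0 0;0 0 0 0;0 0 0 0;0 0 0 0;0 0 0 0;0 0 0 0;0 0 0 0", "gripper": 1, "squeeze": 40}}

```text
t: 5.05
tcp_pos: [0.5089, -0.2025, 0.0035]
tool_rot: [0.309, 0.951, -0.0, 0.0]
force: [0.5, 0.3, 3.2]
finger_gap: 0.392
gripper_force: 40.8
```

```bash
python3 - <<'E'
from h import *
go(.51,-.202,.23,144)
E
```

```text
shift [  -0.6    1.  -226.5] turn 0.0 | phi 144.02 pos [ 0.5089 -0.2025  0.0035] tilt [ 0. -0. -1.] F [0.5 0.3 3.2] T [0.11 0.04 0.02] gap 0.392 t 5.05 q6 -1.53
```

Emit:
{"method": "step_arm", "body": {"targets": "0 0 -20 0;0 0 -60 0;0 0 -110 0;0 0 -160 0;0 0 -210 0;0 0 -220 0;0 0 -220 0"}}

```text
t: 5.75
tcp_pos: [0.5091, -0.2027, 0.2244]
tool_rot: [0.309, 0.951, -0.0, 0.001]
force: [-0.0, -0.5, -4.3]
finger_gap: 0.394
gripper_force: 41.3
```

```bash
python3 - <<'E'
from h import *
go(.547,.1934,.215,163)
from fit import *
# crank in hand: fit hub offset along tool x in scene+top? view
im=manip.snapshot('scene'); cv2.imwrite('pics/g2.png',im[...,::-1]); 
E
```

```text
shift [202.  342.8   8.9] turn -19.0 | phi 144.03 pos [ 0.5091 -0.2027  0.2244] tilt [ 0.002 -0.002 -1.   ] F [-0.  -0.5 -4.3] T [0.   0.09 0.01] gap 0.394 t 5.75 q6 -1.53
```

Emit:
{"method": "step_arm", "body": {"targets": "202 343 0 -19;202 343 0 -19;202 343 0 -19;202 343 0 -19;202 343 0 -19;202 343 0 -19;202 343 0 -19;202 343 0 -19;202 343 0 -19;202 343 0 -19;202 343 0 -19"}}

```text
t: 6.9
tcp_pos: [0.5452, 0.1927, 0.2207]
tool_rot: [0.148, 0.989, -0.001, -0.003]
force: [-0.5, -0.2, -4.4]
finger_gap: 0.392
gripper_force: 42.1
```

```bash
python3 - <<'E'
from h import *
go(.547,.1934,.19,163)
E
```

```text
shift [-1.6  1.3 30.7] turn -0.0 | phi 162.99 pos [0.5452 0.1927 0.2207] tilt [-0.006 -0.001 -1.   ] F [-0.5 -0.2 -4.4] T [-0.01  0.05  0.06] gap 0.392 t 6.9 q6 -1.13
```

Emit:
{"method": "step_arm", "body": {"targets": "-2 1 20 0;-2 1 40 0;-2 1 42 0;-2 1 42 0;-2 1 42 0"}}

```text
t: 7.4
tcp_pos: [0.5498, 0.1934, 0.182]
tool_rot: [0.148, 0.989, 0.0, 0.001]
force: [0.3, 0.6, -3.1]
finger_gap: 0.39
gripper_force: 41.9
```

```bash
python3 - <<'E'
from fit import *
np.set_printoptions(precision=4,suppress=True)
go(.547,.1934,.178,163)
s=manip.sense(); M=R.from_quat(s['tool_rot']).as_matrix(); a=np.arctan2(-M[1,0],-M[0,0]); p=s['tcp_pos']
ims=[]
for n in('scene','top'):
    im=manip.snapshot(n)[...,::-1]; cv2.imwrite(f'pics/hov_{n}.png',im)
    h=p+[.07*np.cos(a),.07*np.sin(a),-.0035+.038]
    print(n,'pred handle',proj(n,h),[(np.array(r['position']),r['p']) for r in manip.mark_of(n,'handle_mid')][:3])
    u,v=proj(n,p).astype(int)
    ims.append(cv2.resize(im[v-30:v+45,u-50:u+50],(400,300),interpolation=cv2.INTER_CUBIC))
cv2.imwrite('pics/hov.png',np.hstack(ims))
E
```

```text
shift [ 2.7 -0.8  4. ] turn -0.1 | phi 162.94 pos [0.5498 0.1934 0.182 ] tilt [ 0.001  0.    -1.   ] F [ 0.3  0.6 -3.1] T [0.01 0.08 0.02] gap 0.39 t 7.4 q6 -1.13
scene pred handle [305.411 200.261] [(array([127. , 313.6]), 0.76), (array([306.4, 205.8]), 0.71), (array([274.9, 323.6]), 0.44)]
top pred handle [259.5617 182.8466] [(array([408.5, 167.8]), 0.69)]
```

View pics/hov.png

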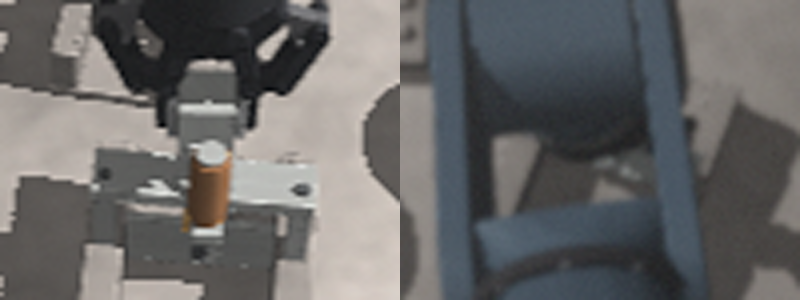

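The hub is held between the fingers (crop 208,120) with the handle towards the camera (crop 210,190), and the top view is blocked by the arm. I measure the crank against the screw in the scene camera alone, so the camera bias cancels.

```bash
cat > hand.py <<'E'
from shaft import *
def brown(im):
    h=cv2.cvtColor(im,cv2.COLOR_BGR2HSV); return (h[...,0]>4)&(h[...,0]<20)&(h[...,1]>95)&(h[...,2]>50)
W=[cyl(.07,0,.012,.011,.065)]
def measure(im,p,a,zu):
    """crank xy as scene camera sees it; compares wood blob to render and returns world offset seen-FK"""
    q=proj('scene',p+np.array([.07*np.cos(a),.07*np.sin(a),.035])).astype(int)
    roi=(q[0]-15,q[1]-22,30,44); m=brown(im)[roi[1]:roi[1]+44,roi[0]:roi[0]+30].astype(np.uint8)
    k,l,st,ce=cv2.connectedComponentsWithStats(m,connectivity=4); m=(l==1+st[1:,4].argmax()).astype(np.float32)
    M8=cv2.resize(m,None,fx=K,fy=K,interpolation=cv2.INTER_NEAREST)
    f=lambda v:np.abs(render('scene',W,p[0]+v[0]/1e3,p[1]+v[1]/1e3,a,zu,roi)-M8).sum()/K/K
    r=minimize(f,[0,0],method='Nelder-Mead',options=dict(initial_simplex=[[0,0],[5,0],[0,5]]))
    return r.x,r.fun,m.sum()
E
python3 - <<'E'
from hand import *
s=manip.sense(); M=R.from_quat(s['tool_rot']).as_matrix(); a=np.arctan2(-M[1,0],-M[0,0]); p=s['tcp_pos']
im=cv2.imread('pics/hov_scene.png'); print(measure(im,p,a,p[2]-.0035))
# sanity: on the ground before pickup
for th in(-35,-36.): print(measure(cv2.imread('pics/scene0.png'),np.array([.5089,-.2025,.0035]),np.radians(th),0))
# hub edges at hover
h=.017; k=[np.array(v) for v in([-h,-h,.038],[h,-h,.038],[h,h,.038],[-h,h,.038],[h,-h,0],[h,h,0])]
S=[(k[1],k[2]),(k[4],k[5]),(k[1],k[4]),(k[2],k[5])]
G=prep(im); f=lambda v:-edgescore('scene',G,S,p[0]+v[0]/1e3,p[1]+v[1]/1e3,a,p[2]-.0035)
b=min((f((x,y)),x,y) for x in np.arange(-8,9,.5) for y in np.arange(-8,9,.5)); print(b)
E
```

```text
(array([10.96771898, -4.54559398]), np.float64(81.140625), np.float32(147.0))
(array([ 0.8216086 , -0.16461432]), np.float64(83.515625), np.float32(103.0))
(array([4.44349289, 1.70764923]), np.float64(83.59375), np.float32(103.0))
(np.float64(-2957.8961628925645), np.float64(-6.0), np.float64(1.5))
```

```bash
python3 - <<'E'
from hand import *
s=manip.sense(); M=R.from_quat(s['tool_rot']).as_matrix(); a=np.arctan2(-M[1,0],-M[0,0]); p=s['tcp_pos']; print(p,np.degrees(a))
im=cv2.imread('pics/hov_scene.png'); Z=10; u0,v0=285,155
def ov(dx,dy):
    o=cv2.resize(im[v0:v0+60,u0:u0+40],None,fx=Z,fy=Z,interpolation=cv2.INTER_NEAREST)
    for P,col in((crank[0],(0,0,255)),(crank[2],(0,255,0)),(crank[1],(255,0,0))):
        q=(pj('scene',place(P,p[0]+dx,p[1]+dy,a,p[2]-.0035))-[u0,v0]+.5)*Z
        cv2.polylines(o,[cv2.convexHull(q.astype(np.int32))],True,col,1)
    return o
cv2.imwrite('pics/ov2.png',np.hstack([ov(0,0),ov(.003,0)]))
E
```

```text
[0.54960777 0.19411244 0.18223818] -16.988727477739822
```

View pics/ov2.png

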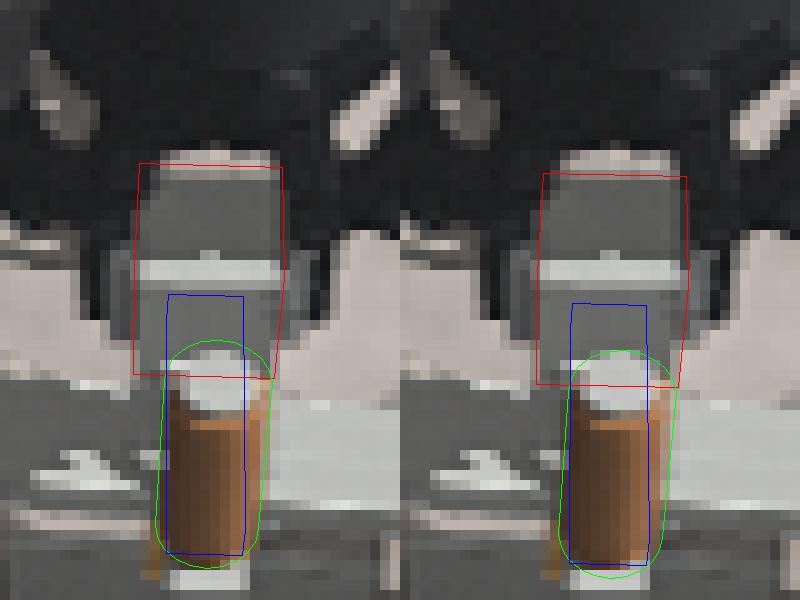

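```bash
python3 - <<'E'
from hand import *
s=manip.sense(); M=R.from_quat(s['tool_rot']).as_matrix(); a=np.arctan2(-M[1,0],-M[0,0]); p=s['tcp_pos']
h=.017
def sh(l,x,y,z): print(l,np.round((pj('scene',place(np.array([[x,y,z]]),p[0],p[1],a,p[2]-.0035))-[285,155]+.5)*10)[0])
sh('hub top back L',-h,-h,.038);sh('back R',-h,h,.038);sh('front L',h,-h,.038);sh('front R',h,h,.038);sh('fr bot L',h,-h,0);sh('fr bot R',h,h,0);sh('cap',.07,0,.069);sh('arm end',.079,0,0);sh('arm top start',.017,0,.01)
# mm -> px
for d in([.001,0,0],[0,.001,0],[0,0,.001]): print(d,(proj('scene',p+d)-proj('scene',p))*10)
# shaft & bridge in initial picture: collar/bridge predicted using scene-fit
print(at('scene',(306,192.7),.156))
E
```

```text
hub top back L [140. 164.]
back R [282. 168.]
front L [139. 274.]
front R [284. 278.]
fr bot L [133. 375.]
fr bot R [275. 378.]
cap [219. 371.]
arm end [205. 585.]
arm top start [206. 351.]
[0.001, 0, 0] [1.21748735 3.10074272]
[0, 0.001, 0] [ 3.94596902 -0.83580136]
[0, 0, 0.001] [ 0.19645306 -2.60632576]
[0.55135302 0.19759672 0.156     ]
```

Emit:
{"method": "step_arm", "body": {"targets": "0 0 10 0;0 0 18 0;0 0 20 0;0 0 20 0"}}

```text
t: 8.0
tcp_pos: [0.5484, 0.1941, 0.1603]
tool_rot: [0.148, 0.989, -0.0, -0.001]
force: [-0.4, 0.5, -4.1]
finger_gap: 0.391
gripper_force: 42.1
```

Emit:
{"method": "step_arm", "body": {"targets": "0 0 1 0;0 0 2 0;0 0 3 0;0 0 3 0"}}

```text
t: 8.4
tcp_pos: [0.5494, 0.1942, 0.1593]
tool_rot: [0.148, 0.989, 0.0, 0.001]
force: [-1.2, 0.0, 2.5]
finger_gap: 0.395
gripper_force: 43.0
```

Emit:
{"method": "step_arm", "body": {"targets": "0 0 1 0;0 0 1 0"}}

```text
t: 8.6
tcp_pos: [0.5494, 0.1943, 0.1592]
tool_rot: [0.148, 0.989, 0.0, 0.001]
force: [-3.1, -0.5, 9.0]
finger_gap: 0.389
gripper_force: 43.8
```

Emit:
{"method": "step_arm", "body": {"targets": "0 0 0 2;0 0 0 4;0 0 0 6;0 0 0 4;0 0 0 2;0 0 0 0;0 0 0 -2;0 0 0 -4;0 0 0 -6;0 0 0 -4;0 0 0 -2;0 0 0 0"}}

```text
t: 9.8
tcp_pos: [0.5507, 0.1943, 0.1593]
tool_rot: [0.148, 0.989, 0.001, 0.002]
force: [-0.6, -1.6, 6.7]
finger_gap: 0.392
gripper_force: 43.5
```

```bash
python3 - <<'E'
from h import *
go(.5494,.1943,.1592,163)
E
```

```text
shift [ 1.2 -0.4  0.1] turn -0.0 | phi 162.96 pos [0.5507 0.1943 0.1593] tilt [ 0.005  0.    -1.   ] F [-0.6 -1.6  6.7] T [-0.07  0.38  0.01] gap 0.392 t 9.8 q6 -1.13
```

Emit:
{"method": "step_arm", "body": {"targets": "1.2 0 0 0;0.8 0.8 0 0;0 1.2 0 0;-0.8 0.8 0 0;-1.2 0 0 0;-0.8 -0.8 0 0;0 -1.2 0 0;0.8 -0.8 0 0;1.2 0 0 0;2.4 0 0 0;2.2 1 0 0;1.7 1.7 0 0"}}

```text
t: 11.0
tcp_pos: [0.5504, 0.1948, 0.1593]
tool_rot: [0.147, 0.989, -0.001, 0.003]
force: [0.4, -6.6, 9.2]
finger_gap: 0.394
gripper_force: 43.6
```

Emit:
{"method": "step_arm", "body": {"targets": "0 0 -1 0;0 0 -1 0;0 0 -1 4;0 0 -1 0;0 0 -1 -4;0 0 -1 0"}}

```text
t: 11.6
tcp_pos: [0.5485, 0.1968, 0.1588]
tool_rot: [0.148, 0.989, 0.001, 0.001]
force: [0.6, -0.1, -2.8]
finger_gap: 0.393
gripper_force: 42.1
```

```bash
python3 - <<'E'
from h import *
go(.5494,.1943,.1592,163)
E
```

```text
shift [-1.6 -2.1 -0.4] turn -0.0 | phi 162.99 pos [0.5485 0.1968 0.1588] tilt [ 0.002  0.001 -1.   ] F [ 0.6 -0.1 -2.8] T [-0.08  0.    0.01] gap 0.393 t 11.6 q6 -1.12
```

```bash
python3 - <<'E'
from hand import *
from scipy.optimize import least_squares
im=cv2.imread('pics/scene0.png')
print(cv2.cvtColor(im,cv2.COLOR_BGR2GRAY)[187:204,298:316])
obs=np.array([[138,95],[245,97],[232,172],[127,172]])/13.333-.5+[292,183]
r=.0097; C=np.array([[-r,-r,.018],[-r,r,.018],[r,r,.018],[r,-r,.018]])
f=lambda v:(pj('scene',place(C,v[0],v[1],v[2],.138))-obs).ravel()
s=least_squares(f,[.55,.195,-.3],x_scale=[.01,.01,1]); print(s.x[:2],np.degrees(s.x[2]),np.round(s.fun,2))
for d in(-25,-20,-15,-10): print(d,np.round(pj('scene',place(np.vstack([C,C-[0,0,.018]]),.5502,.1937,np.radians(d),.138)),1).tolist())
E
```

```text
[[171 172 172 173 173 172 170 172 171 172 173 175 175 177 177 177 177 178]
 [172 172 171 171 172 175 175 175 174 175 175 177 179 180 180 181 178 181]
 [171 171 172 172 161 147 141 153 176 177 178 181 184 184 184 184 182 179]
 [172 171 170 158 162 181 179 190 205 209 204 195 185 186 183 182 180 179]
 [169 169 168 146 149 181 180 182 182 181 182 167 162 183 181 180 180 179]
 [170 172 176 161 159 183 180 181 180 178 181 164 159 180 178 178 178 177]
 [125 115  89 117 162 183 182 183 181 178 181 164 159 178 174 174 176 177]
 [ 85  86  83 120 166 183 183 184 183 180 183 164 159 183 176 156 150 174]
 [ 85  86  79 139 197 202 190 191 192 186 188 184 179 180 181 180 179 180]
 [ 85  86  81  86  97  98  96  97  97  99 111 153 181 180 180 182 181 181]
 [ 86  86  79  84  97  97  94  94  93  94 102 149 182 179 179 180 181 179]
 [ 85  88  80  82  95  93  91  92  95  95 111 155 180 175 176 178 179 178]
 [ 75  84  78  80  86  86  89  90  91  92 112 161 186 184 178 176 181 180]
 [102 160 189 184 163 134 135 147 158 157 148 158 181 174 175 185 184 184]
 [ 69 105 164 190 187 183 184 183 183 182 183 182 176 165 171 181 180 179]
 [ 78  73  90 136 176 190 188 187 186 186 175 157 153 149 162 179 178 178]
 [161  78  76  76  82  97 114 122 129 132 133 139 160 178 182 181 182 180]]
[0.55047422 0.19635024] -20.839356149458943 [-0.09 -0.46 -0.3   0.    0.21  0.54  0.19 -0.09]
-25 [[301.0, 189.1], [308.8, 190.2], [307.7, 196.3], [299.9, 195.2], [300.7, 193.6], [308.4, 194.6], [307.3, 200.7], [299.6, 199.6]]
-20 [[300.6, 189.3], [308.5, 189.9], [308.1, 196.0], [300.2, 195.5], [300.4, 193.8], [308.1, 194.3], [307.7, 200.5], [299.9, 200.0]]
-15 [[300.3, 189.6], [308.1, 189.6], [308.4, 195.8], [300.5, 195.8], [300.0, 194.1], [307.7, 194.1], [308.1, 200.2], [300.3, 200.2]]
-10 [[300.0, 189.9], [307.8, 189.3], [308.8, 195.5], [300.9, 196.0], [299.7, 194.4], [307.4, 193.8], [308.4, 199.9], [300.6, 200.5]]
```

Emit:
{"method": "step_arm", "body": {"targets": "-0.5 0 0.5 0;-0.5 0 1 0;-0.5 0 1 -2;-0.5 0 1 -4;-0.5 0 1 -2;-0.5 0 1 0;-0.5 0 1 2;-0.5 0 1 4;-0.5 0 1 2;-0.5 0 1 0"}}

```text
t: 12.6
tcp_pos: [0.5471, 0.1961, 0.156]
tool_rot: [0.146, 0.989, -0.0, -0.002]
force: [0.4, -0.5, -4.6]
finger_gap: 0.389
gripper_force: 42.0
```

```bash
python3 - <<'E'
from h import *
go(.549,.1965,.1592,163)
E
```

```text
shift [-1.7  0.9 -3.3] turn 0.2 | phi 163.16 pos [0.5471 0.1961 0.156 ] tilt [-0.003 -0.    -1.   ] F [ 0.4 -0.5 -4.6] T [-0.06 -0.09  0.  ] gap 0.389 t 12.6 q6 -1.13
```

It dropped in: z is 0.156 with no load. I lower gently.

Emit:
{"method": "step_arm", "body": {"targets": "0 0 2 0;0 0 4 0;0 0 4 0"}}

```text
t: 12.9
tcp_pos: [0.5474, 0.1961, 0.1523]
tool_rot: [0.148, 0.989, -0.0, -0.001]
force: [0.0, 0.0, -4.3]
finger_gap: 0.392
gripper_force: 42.1
```

Emit:
{"method": "step_arm", "body": {"targets": "0 0 2 0;0 0 4 0;0 0 4 0"}}

```text
t: 13.2
tcp_pos: [0.548, 0.1961, 0.1489]
tool_rot: [0.148, 0.989, -0.0, -0.0]
force: [-0.4, 0.2, -4.8]
finger_gap: 0.395
gripper_force: 42.1
```

```bash
python3 - <<'E'
from h import *
go(.549,.1965,.1415,163)
E
```

```text
shift [-0.8  0.7  7.4] turn 0.0 | phi 163.02 pos [0.548  0.1961 0.1489] tilt [-0.001 -0.    -1.   ] F [-0.4  0.2 -4.8] T [ 0.08  0.27 -0.01] gap 0.395 t 13.2 q6 -1.12
```

Emit:
{"method": "step_arm", "body": {"targets": "0 0 2 0;0 0 4 0;0 0 6 0;0 0 6 0"}}

```text
t: 13.6
tcp_pos: [0.548, 0.1961, 0.1429]
tool_rot: [0.148, 0.989, -0.0, -0.0]
force: [-1.2, 0.9, -4.9]
finger_gap: 0.393
gripper_force: 42.1
```

Emit:
{"method": "step_arm", "body": {"targets": "0 0 1 0;0 0 1.5 0;0 0 1.5 0"}}

```text
t: 13.9
tcp_pos: [0.5481, 0.1962, 0.1417]
tool_rot: [0.148, 0.989, -0.0, -0.0]
force: [-2.2, 0.7, -3.6]
finger_gap: 0.389
gripper_force: 42.1
```

```bash
python3 - <<'E'
from h import *
go(.549,.1965,.1415,163)
E
```

```text
shift [-0.8  0.6  0.2] turn 0.0 | phi 163.02 pos [0.5481 0.1962 0.1417] tilt [-0.001  0.    -1.   ] F [-2.2  0.7 -3.6] T [0.16 0.43 0.01] gap 0.389 t 13.9 q6 -1.12
```

Seated; TCP z 0.1417 against an expected 0.1415. I settle and release.

Emit:
{"method": "step_arm", "body": {"targets": "0 0 0.7 0;0 0 0.7 0"}}

```text
t: 14.1
tcp_pos: [0.5481, 0.1962, 0.1415]
tool_rot: [0.148, 0.989, -0.0, -0.0]
force: [-2.9, 0.7, -0.0]
finger_gap: 0.389
gripper_force: 42.6
```

Emit:
{"method": "step_arm", "body": {"targets": "0 0 0 0;0 0 0 0;0 0 0 0;0 0 0 0;0 0 0 0;0 0 0 0;0 0 -30 0;0 0 -70 0;0 0 -85 0;0 0 -85 0", "gripper": 0}}

```text
t: 15.1
tcp_pos: [0.5504, 0.1965, 0.229]
tool_rot: [0.148, 0.989, 0.001, 0.003]
force: [0.6, -0.1, 0.8]
finger_gap: 0.999
gripper_force: 0.0
```

```bash
python3 - <<'E'
from h import *
go(.5481+.0669,.1962-.0205,.225,163)
from hand import *
im=manip.snapshot('scene')[...,::-1]; cv2.imwrite('pics/seat.png',im)
Z=10;u0,v0=275,165
o=cv2.resize(im[v0:v0+60,u0:u0+60],None,fx=Z,fy=Z,interpolation=cv2.INTER_NEAREST)
for P,col in((crank[0],(0,0,255)),(crank[2],(0,255,0)),(crank[1],(255,0,0))):
    q=(pj('scene',place(P,.5481,.1962,np.radians(-17),.138))-[u0,v0]+.5)*Z
    cv2.polylines(o,[cv2.convexHull(q.astype(np.int32))],True,col,1)
cv2.imwrite('pics/seat_ov.png',o)
E
```

```text
shift [-67.9  -1.    4.5] turn 0.0 | phi 163.03 pos [0.5504 0.1965 0.229 ] tilt [ 0.007  0.001 -1.   ] F [ 0.6 -0.1  0.8] T [ 0.01 -0.02  0.  ] gap 0.999 t 15.1 q6 -1.12
```

View pics/seat_ov.png

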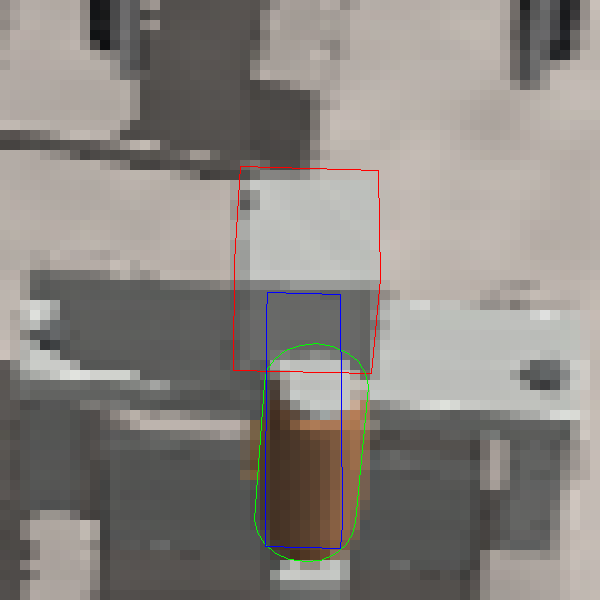

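The overlay shows the crank seated upright (hub at crop 310,230; handle at crop 312,480), matching the model at height 0.138 to within about 1 px. I go to the handle.

Emit:
{"method": "step_arm", "body": {"targets": "-34 -1 0 0;-68 -1 0 0;-68 -1 10 0;-68 -1 30 0;-68 -1 50 0;-68 -1 66 0;-68 -1 69 0;-68 -1 69 0;-68 -1 69 0"}}

```text
t: 16.05
tcp_pos: [0.6131, 0.1754, 0.1572]
tool_rot: [0.148, 0.989, 0.0, 0.0]
force: [0.3, 0.8, 0.1]
finger_gap: 0.998
gripper_force: 0.0
```

```bash
python3 - <<'E'
from h import *
go(.6155,.1757,.16,163)
E
```

```text
shift [-2.2  0.9 -2.8] turn 0.0 | phi 163.03 pos [0.6131 0.1754 0.1572] tilt [ 0.  0. -1.] F [0.3 0.8 0.1] T [ 0.01 -0.02  0.  ] gap 0.998 t 16.05 q6 -1.17
```

Emit:
{"method": "step_arm", "body": {"targets": "-2.2 1 -3 0;-2.2 1 -3 0;-2.2 1 -3 0"}}

```text
t: 16.35
tcp_pos: [0.6161, 0.1757, 0.1611]
tool_rot: [0.148, 0.989, 0.0, 0.001]
force: [0.2, -0.6, 0.9]
finger_gap: 1.0
gripper_force: 0.0
```

Emit:
{"method": "step_arm", "body": {"targets": "0 0 0 0;0 0 0 0;0 0 0 0;0 0 0 0;0 0 0 0;0 0 0 0;0 0 0 0;0 0 0 0;0 0 0 0;0 0 0 0", "gripper": 1, "squeeze": 25}}

```text
t: 17.35
tcp_pos: [0.6155, 0.1756, 0.1601]
tool_rot: [0.148, 0.989, -0.0, -0.0]
force: [0.7, 0.1, 1.0]
finger_gap: 0.273
gripper_force: 26.0
```

```bash
python3 - <<'E'
from h import *
go(.6155,.1757,.16,163)
E
```

```text
shift [0.  0.1 0.1] turn 0.0 | phi 163.02 pos [0.6155 0.1756 0.1601] tilt [-0. -0. -1.] F [0.7 0.1 1. ] T [-0.06  0.05 -0.04] gap 0.273 t 17.35 q6 -1.17
```

Emit:
{"method": "step_arm", "body": {"targets": "1.1 -12.2 0 0;4.2 -23.9 0 0;9.4 -35 0 0;16.4 -45 0 0;25 -53.6 0 0;35 -60.6 0 0;35 -60.6 0 0"}}

```text
t: 18.05
tcp_pos: [0.5621, 0.1273, 0.1602]
tool_rot: [0.148, 0.989, -0.0, -0.001]
force: [-0.8, 3.0, -0.5]
finger_gap: 0.276
gripper_force: 26.0
```

```bash
cat > w.py <<'E'
from h import *
go(.5486,.1961,.16,163)
s=manip.sense(); d=s['tcp_pos'][:2]-[.5486,.1961]; a=np.degrees(np.arctan2(d[1],d[0])); t=np.array([np.sin(np.radians(a)),-np.cos(np.radians(a))]); print('r',np.hypot(*d)*1e3,'alpha',(-17-a)%360,'Ft',s['force'][:2]@t,'Fr',s['force'][:2]@(d/np.hypot(*d)))
E
python3 w.py
```

```text
shift [33.1 61.8  0.2] turn -0.0 | phi 162.98 pos [0.5621 0.1273 0.1602] tilt [-0.002  0.    -1.   ] F [-0.8  3.  -0.5] T [ 0.52  0.11 -0.01] gap 0.276 t 18.05 q6 -1.25
r 70.07843997890625 alpha 61.8515725010641 Ft 0.18508607044587289 Fr -3.086588298456498
```

Emit:
{"method": "step_arm", "body": {"targets": "11.1 -5.2 0 0;22.8 -8.3 0 0;35 -9.4 0 0;47.2 -8.3 0 0;58.9 -5.2 0 0;70 0 0 0;80 7 0 0;88.6 15.6 0 0;95.6 25.6 0 0;100.8 36.7 0 0;103.9 48.4 0 0;105 60.6 0 0"}}

```text
t: 19.25
tcp_pos: [0.4811, 0.2176, 0.1601]
tool_rot: [0.147, 0.989, -0.0, -0.001]
force: [0.2, -1.8, 2.8]
finger_gap: 0.273
gripper_force: 26.3
```

```bash
python3 w.py
```

```text
shift [-70.9  -0.9   0. ] turn 0.1 | phi 163.06 pos [0.4811 0.2176 0.1601] tilt [-0.001 -0.    -1.   ] F [ 0.2 -1.8  2.8] T [-0.47 -0.23 -0.01] gap 0.273 t 19.25 q6 -1.06
r 70.85686226566185 alpha 180.66259016804793 Ft -1.6499701604484827 Fr -0.6964238217856785
```

Emit:
{"method": "step_arm", "body": {"targets": "-1.1 12.2 0 0;-4.2 23.9 0 0;-9.4 35 0 0;-16.4 45 0 0;-25 53.6 0 0;-35 60.6 0 0;-46.1 65.8 0 0;-57.8 68.9 0 0;-70 70 0 0;-82.2 68.9 0 0;-93.9 65.8 0 0;-105 60.6 0 0"}}

```text
t: 20.45
tcp_pos: [0.6001, 0.2434, 0.1599]
tool_rot: [0.148, 0.989, 0.0, -0.001]
force: [-2.9, -1.0, 3.5]
finger_gap: 0.274
gripper_force: 26.5
```

Emit:
{"method": "step_arm", "body": {"targets": "-10 -7 0 0;-18.6 -15.6 0 0;-25.6 -25.6 0 0;-30.8 -36.7 0 0;-33.9 -48.4 0 0;-35 -60.6 0 0;-33.9 -72.8 0 0;-30.8 -84.5 0 0;-25.6 -95.6 0 0;-18.6 -105.6 0 0;-10 -114.2 0 0;0 -121.2 0 0"}}

```text
t: 21.65
tcp_pos: [0.5646, 0.1279, 0.1602]
tool_rot: [0.148, 0.989, 0.001, 0.001]
force: [0.9, 6.4, -1.1]
finger_gap: 0.272
gripper_force: 26.0
```

```bash
python3 w.py
```

```text
shift [35.3 60.5  0.2] turn -0.0 | phi 162.99 pos [0.5646 0.1279 0.1602] tilt [ 0.003  0.001 -1.   ] F [ 0.9  6.4 -1.1] T [ 1.22 -0.08  0.02] gap 0.272 t 21.65 q6 -1.25
r 70.06247474084428 alpha 59.76393566429475 Ft -2.3742373381190065 Fr -5.981297995696448
```

Emit:
{"method": "step_arm", "body": {"targets": "11.1 -5.2 0 0;22.8 -8.3 0 0;35 -9.4 0 0;47.2 -8.3 0 0;58.9 -5.2 0 0;70 0 0 0;80 7 0 0;88.6 15.6 0 0;95.6 25.6 0 0;100.8 36.7 0 0;103.9 48.4 0 0;105 60.6 0 0"}}

```text
t: 22.85
tcp_pos: [0.4811, 0.2176, 0.1602]
tool_rot: [0.147, 0.989, -0.0, -0.001]
force: [0.2, -2.9, 2.9]
finger_gap: 0.273
gripper_force: 26.3
```

Emit:
{"method": "step_arm", "body": {"targets": "-1.1 12.2 0 0;-4.2 23.9 0 0;-9.4 35 0 0;-16.4 45 0 0;-25 53.6 0 0;-35 60.6 0 0"}}

```text
t: 23.45
tcp_pos: [0.5336, 0.265, 0.1601]
tool_rot: [0.147, 0.989, -0.0, -0.0]
force: [-0.8, -2.5, 3.8]
finger_gap: 0.273
gripper_force: 26.4
```

```bash
python3 w.py; python3 - <<'E'
import numpy as np
# rows from alpha0 in 5-deg steps
for a0 in range(600,740,10):
    c=lambda a:np.array([-70*np.cos(np.radians(a)),-70*np.sin(np.radians(a))])
    print(a0,[np.round(c(a0+k)-c(a0),1).tolist() for k in(2.5,5,7.5,10)])
E
```

```text
shift [-34.4 -61.5   0.1] turn 0.0 | phi 163.04 pos [0.5336 0.265  0.1601] tilt [-0. -0. -1.] F [-0.8 -2.5  3.8] T [-0.75  0.17  0.01] gap 0.273 t 23.45 q6 -1.0
r 70.50483512582586 alpha 240.71506643397885 Ft -1.3435816411312622 Fr -2.292122588750593
600 [[-2.7, 1.5], [-5.4, 2.8], [-8.2, 4.0], [-11.1, 5.2]]
610 [[-2.9, 1.0], [-5.8, 1.8], [-8.8, 2.6], [-11.8, 3.2]]
620 [[-3.0, 0.5], [-6.1, 0.8], [-9.1, 1.0], [-12.2, 1.1]]
630 [[-3.1, -0.1], [-6.1, -0.3], [-9.1, -0.6], [-12.2, -1.1]]
640 [[-3.0, -0.6], [-6.0, -1.3], [-8.9, -2.2], [-11.8, -3.2]]
650 [[-2.8, -1.1], [-5.6, -2.3], [-8.4, -3.7], [-11.1, -5.2]]
660 [[-2.6, -1.6], [-5.2, -3.3], [-7.6, -5.1], [-10.0, -7.0]]
670 [[-2.3, -2.0], [-4.5, -4.1], [-6.6, -6.3], [-8.6, -8.6]]
680 [[-1.9, -2.4], [-3.7, -4.8], [-5.4, -7.4], [-7.0, -10.0]]
690 [[-1.5, -2.7], [-2.8, -5.4], [-4.0, -8.2], [-5.2, -11.1]]
700 [[-1.0, -2.9], [-1.8, -5.8], [-2.6, -8.8], [-3.2, -11.8]]
710 [[-0.5, -3.0], [-0.8, -6.1], [-1.0, -9.1], [-1.1, -12.2]]
720 [[0.1, -3.1], [0.3, -6.1], [0.6, -9.1], [1.1, -12.2]]
730 [[0.6, -3.0], [1.3, -6.0], [2.2, -8.9], [3.2, -11.8]]
```

Emit:
{"method": "step_arm", "body": {"targets": "-2.7 1.5 0 0;-5.4 2.8 0 0;-8.2 4 0 0;-11.1 5.2 0 0"}}

```text
t: 23.85
tcp_pos: [0.5448, 0.2663, 0.1601]
tool_rot: [0.148, 0.989, 0.0, -0.0]
force: [-1.6, 0.7, 3.9]
finger_gap: 0.273
gripper_force: 26.5
```

Emit:
{"method": "step_arm", "body": {"targets": "-2.9 1 0 0;-5.8 1.8 0 0"}}

```text
t: 24.05
tcp_pos: [0.5511, 0.2663, 0.1602]
tool_rot: [0.148, 0.989, 0.0, -0.0]
force: [-1.3, 1.0, 4.5]
finger_gap: 0.274
gripper_force: 26.5
```

Emit:
{"method": "step_arm", "body": {"targets": "-3 0.8 0 0;-6 1.4 0 0"}}

```text
t: 24.25
tcp_pos: [0.5575, 0.2657, 0.1601]
tool_rot: [0.148, 0.989, 0.0, 0.0]
force: [-1.5, 0.3, 4.8]
finger_gap: 0.274
gripper_force: 26.5
```

Emit:
{"method": "step_arm", "body": {"targets": "-3 0.5 0 0;-6.1 0.8 0 0"}}

```text
t: 24.45
tcp_pos: [0.5636, 0.2646, 0.1602]
tool_rot: [0.148, 0.989, 0.0, 0.0]
force: [-1.2, 2.2, 4.6]
finger_gap: 0.271
gripper_force: 26.5
```

Emit:
{"method": "step_arm", "body": {"targets": "-3 0.2 0 0;-6.1 0.3 0 0"}}

```text
t: 24.65
tcp_pos: [0.5695, 0.263, 0.1601]
tool_rot: [0.148, 0.989, 0.0, 0.0]
force: [-1.4, 0.9, 4.2]
finger_gap: 0.271
gripper_force: 26.5
```

Emit:
{"method": "step_arm", "body": {"targets": "-3.1 -0.1 0 0;-6.1 -0.3 0 0"}}

```text
t: 24.85
tcp_pos: [0.5752, 0.2609, 0.1601]
tool_rot: [0.148, 0.989, -0.0, 0.0]
force: [-0.3, 0.6, 4.6]
finger_gap: 0.275
gripper_force: 26.5
```

Emit:
{"method": "step_arm", "body": {"targets": "-3.1 -0.4 0 0;-6.1 -0.8 0 0"}}

```text
t: 25.05
tcp_pos: [0.5793, 0.259, 0.1599]
tool_rot: [0.148, 0.989, 0.0, -0.002]
force: [-6.4, 5.1, 6.4]
finger_gap: 0.275
gripper_force: 26.7
```

Emit:
{"method": "step_arm", "body": {"targets": "-3 -0.6 0 0;-6 -1.3 0 0"}}

```text
t: 25.25
tcp_pos: [0.5809, 0.2581, 0.1597]
tool_rot: [0.148, 0.989, 0.002, -0.006]
force: [-12.1, 10.6, 9.4]
finger_gap: 0.272
gripper_force: 27.1
```

The force rose steadily to 16 N over the last 7 mm, so the screw is at its stop. I relax and let go.

Emit:
{"method": "step_arm", "body": {"targets": "2.5 0.6 0 0;5 1.2 0 0;5 1.2 0 0"}}

```text
t: 25.55
tcp_pos: [0.5797, 0.2588, 0.1599]
tool_rot: [0.147, 0.989, 0.0, -0.002]
force: [-4.6, 3.8, 6.1]
finger_gap: 0.274
gripper_force: 26.6
```

```bash
python3 w.py
```

```text
shift [ 11.4 -69.   -0. ] turn 0.0 | phi 163.04 pos [0.5797 0.2588 0.1599] tilt [-0.003  0.001 -1.   ] F [-4.6  3.8  6.1] T [0.3  0.86 0.08] gap 0.274 t 25.55 q6 -1.03
r 69.98803622406608 alpha 279.37001698207894 Ft -5.775798443886672 Fr 1.3250546244784438
```

Emit:
{"method": "step_arm", "body": {"targets": "1.5 0.4 0 0;1.5 0.4 0 0;1.5 0.4 0 0;1.5 0.4 0 0;1.5 0.4 0 0;1.5 0.4 0 0;1.5 0.4 0 0;1.5 0.4 -10 0;1.5 0.4 -40 0;1.5 0.4 -85 0;1.5 0.4 -130 0;1.5 0.4 -130 0", "gripper": 0}}

```text
t: 26.75
tcp_pos: [0.5843, 0.2602, 0.299]
tool_rot: [0.147, 0.989, 0.003, 0.008]
force: [0.9, 0.3, 0.2]
finger_gap: 1.0
gripper_force: 0.0
```

Emit:
{"method": "step_arm", "body": {"targets": "50 0 0 0;100 0 0 0;140 0 0 0;140 0 0 0;140 0 0 0"}}

```text
t: 27.25
tcp_pos: [0.4457, 0.3002, 0.2907]
tool_rot: [0.147, 0.989, 0.0, 0.001]
force: [1.2, 0.4, -0.4]
finger_gap: 1.0
gripper_force: 0.0
```

```bash
python3 - <<'E'
from hand import *
go(.5486,.1961,.16,163)
im=manip.snapshot('scene')[...,::-1]; cv2.imwrite('pics/end.png',cv2.resize(im[160:260,250:380],None,fx=6,fy=6,interpolation=cv2.INTER_CUBIC))
for q in('gate_foot','sill'): print(q,[(np.round(r['position'],1),r['p']) for r in manip.mark_of('scene',q)])
E
```

```text
shift [-128.5  -69.8  130.9] turn 0.1 | phi 163.12 pos [0.4457 0.3002 0.2907] tilt [ 0.001  0.    -1.   ] F [ 1.2  0.4 -0.4] T [-0.04 -0.01 -0.  ] gap 1.0 t 27.25 q6 -0.89
gate_foot [(array([301.6, 224.2]), 0.81), (array([336.5, 195.3]), 0.74), (array([287.7, 157.1]), 0.64), (array([140.2, 170.6]), 0.63)]
sill [(array([301.8, 227.2]), 0.84), (array([289.1, 162.9]), 0.65)]
```

View pics/end.png

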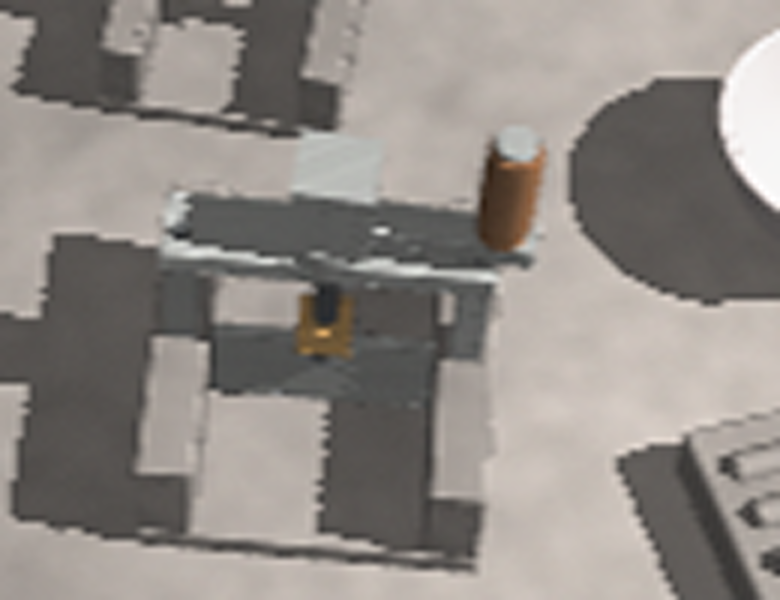

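The picture shows the crank on the screw (hub at crop 335,165; handle at crop 512,190) and the gate low on the floor (lower edge at crop y≈395). I check the gate's travel in pixels against its 26–30 mm.

```bash
python3 - <<'E'
from hand import *
a=cv2.imread('pics/scene0.png'); b=manip.snapshot('scene')[...,::-1]
for u in(289,294,298): 
    print(u); print([int(v) for v in a[205:232,u].mean(1)]); print([int(v) for v in b[205:232,u].mean(1)])
for z in(0,.027): print(z,proj('scene',(.5505,.1955,z)),proj('scene',(.5505+.014,.1955-.037,z)))
E
```

```text
289
[86, 150, 171, 92, 92, 79, 79, 77, 77, 77, 79, 78, 80, 79, 78, 77, 80, 78, 79, 73, 169, 167, 167, 170, 174, 174, 175]
[87, 152, 167, 167, 167, 167, 167, 167, 172, 95, 93, 79, 80, 81, 79, 78, 80, 80, 82, 78, 68, 172, 172, 173, 176, 178, 178]
294
[87, 118, 169, 114, 84, 78, 79, 79, 79, 77, 77, 78, 79, 80, 79, 70, 79, 79, 77, 72, 167, 167, 170, 169, 168, 168, 169]
[89, 119, 167, 167, 164, 161, 157, 158, 163, 107, 86, 73, 81, 81, 79, 78, 80, 79, 79, 91, 105, 170, 174, 171, 172, 172, 173]
298
[79, 104, 167, 142, 85, 88, 79, 78, 79, 78, 77, 78, 77, 78, 79, 79, 81, 82, 80, 74, 171, 170, 168, 168, 167, 168, 166]
[79, 105, 166, 165, 164, 162, 162, 162, 165, 128, 83, 84, 77, 73, 80, 80, 79, 79, 92, 94, 85, 164, 173, 171, 171, 170, 169]
0 [302.35274286 228.02284022] [290.74824873 235.15339467]
0.027 [302.78737788 222.38987803] [290.98899792 229.58011247]
```

The plate's upper edge dropped 6 px, about 28 mm. With 1.77 turns wound to a firm stop (26.6 mm), the gate is shut. I hand in.

```bash
python3 -c "
from station import manip
print(manip.sign_off())"
```

```text
the job is handed in; nothing more can be done
None
```

The grey crank sits fully down on the middle-sized drain's screw, wound clockwise about 1.77 turns to its stop with the gate shut; I let go and handed the job in (arm clock about 27 s, no verdict returned).

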